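Weigh and scan the pantry goods into stock

ROBOT

A 6-joint arm with a two-finger parallel gripper is mounted at the origin on a cart in front of the work surface, level with it; the furniture and walls round the work are solid. World frame = base frame: x ahead of the robot, y to its left, z up, the work surface at z = 0. Lengths are in m, angles in rad, forces in N, time in s.
With the tool pointing down it reaches from about 0.25 to 0.8 m from the base axis. Payload 3.9 kg.
Tool frame: the origin (TCP) lies midway between the tips of the shut fingers; the grasp point (between the pads) lies 19 mm behind it; z points along the fingers, y is the line along which they close (so a half turn about z gives the same grasp; the last joint's range is limited). The gripper opens to 85 mm and grips with 20 to 120 N. Pads are 22 mm wide; open, the fingers measure 114 mm over their backs; the gripper's body (76 mm by 85 mm) begins 54 mm behind the grasp point. The pads swing forward as they close: fully open they stand 13 mm farther back than shut.
Start: joints at [-1.161, 0.26, -0.138, 1.173, 0, 1.571], TCP at [0.209, -0.482, 0.231] pointing down, gripper open.
Joint ranges: [-2.78, 2.78], [-0.83, 1.72], [-1.28, 1.37], [-1.9, 2.12], [-1.57, 1.48], [-3.14, 3.14]. Speed limits (rad/s): [2.57, 2.57, 3.14, 3.14, 3.14, 3.14].

INTERFACE

Orientations are given as a rotation vector (axis times angle).
In Python, from workcell import ctrl, imaging gives the robot as it stands.
- The arm moves only by the shell command python3 -m creep 'ROWS' [OPENING] [FORCE]. ROWS is JSON, a list of rows, each a list of 4 numbers: the shift along the world's x, y, z scaled (see below), then the turn about the world's z scaled (see below). A call has 1 to 8 rows; each row shifts and turns the commanded pose from where the row before left it; what a row does not reach is not made up. The controller multiplies each number of a shift by 0.025 m and each number of a turn by 0.15 rad. A row lasts 1/10 s, in which the tool goes at most 50 mm and 8.59 degrees, less where a joint would pass 70% of its speed; a pose out of reach is approached as far as the arm can. A call with a number of a shift or a turn outside -1 to 1 is refused whole. A call with a gripper value outside its range is refused whole. OPENING is the closure, from 0 (fully open) to 1 (shut), set as the call begins (- or left out, the last holds). The fingers move at their own pace and stop on an object; FORCE is the grip in N (left out, the last holds). Time passes only in rows, so rows that do not move let the fingers close. It gives the time, the measured TCP pose, the force, the opening and the grip force at its end, in the units of the state.
- ctrl.observe(): the state, without advancing time (a new reading comes with each control period).
- imaging.get_image(name): name is "scene" or "top" or "wrist"; returns (picture, depth): 400x640x3 uint8, blue, green, red; 400x640 float32, m along the optical axis (not along the pixel's ray), 0 where there is no reading.
- imaging.camera_info(name): a dict with "fov_y" (degrees; the focal length in pixels is half the picture's height over the tangent of half this angle, whatever the lens; pixels are square), "cx", "cy" (the principal point, pixels), "rvec" (rotation vector, rad) and "tvec" (3), from world to camera coordinates, as OpenCV has them; the wrist camera has in their place "hand_eye" (4x4, takes a point from camera to tool coordinates, whose origin is the TCP and whose axes are the flange's). Camera axes: x right, y down, z forward; pixel columns grow to the right and rows downward; lengths in m; the calibration is good to about 2 mm. A picture is of the moment at which its call begins: read the wrist's pose just before it. camera_info takes no time and is no camera call.
- ctrl.job_done(): hands the job in; it is judged then, once.
The state is a dict: "time": time; "joints": joint angles; "qd": joint speeds; "joint_torque": joint torques, N m; "tcp_pos": TCP position; "tcp_rot": TCP orientation; "contact_force": force on the tool from outside, world axes, zero at the start; "wrist_torque": the same for the moment, N m; "finger_gap": finger opening in m; "grip_force": force on a finger pad.
Only numpy, scipy, OpenCV 4.12 (cv2) and the standard library are available. Lean on these libraries where they do the work, as an engineer would, in place of code of your own. Each camera call takes 0.05 s, during which the arm holds its last target. There are 200 camera calls.

TASK

First check the kitchen scale by standing the brass check weight in the middle of its pan, then put the weight back on its blue felt pad. Then book in whichever of the goods are there, one at a time in this order - tin, white-lidded tub, red-capped jar, black-capped jar: stand each upright in the middle of the pan, alone, with its orange code strip facing the reader's window, let go for a moment so that it is weighed and read, and then stand it upright on the wooden tray. Finish with the pan empty and the weight on the middle of its pad, and do not disturb the other kitchen things.

Things in the scene. Friction and masses are not known exactly. Their poses are not given: they have to be found in the camera images.
- scale: white round kitchen scale, fixed, 170 mm across with a small display sticking out 106 mm towards the robot; origin: centre of its underside; the pan lies on top about the same vertical axis
- pan (a joint): how far the scale's sprung steel pan is pressed down, in m: 0 empty, 0.025 at its stop; about 300 N/m after a preload of 0.3 N, so the goods (about 0.2 kg each) sink it 4 to 8 mm and the check weight 13 to 20 mm. The pan is a flat disc of 120 mm diameter with a grey ring of 84 mm diameter and a grey centre dot; its top is 65 mm above the worktop when empty
- reader: fixed code reader that stands on the far side of the scale and can be swung about it; the origin lies on the worktop on the pan's vertical axis, and +x points horizontally from there to the reader's black block (40 x 60 x 60 mm, its centre 140 mm along +x and 105 mm above the worktop; nothing of it is higher than 135 mm)
- reader_window (a point): centre of the reader's amber window, which looks back at the pan; 118 mm along the reader's +x from the pan's axis, 105 mm above the worktop
- tray: fixed low wooden stock tray standing on the dark trivet rods at the right, 180 mm (its x) by 340 mm (its y), floor 6 mm thick, so that goods on it stand 18 mm above the worktop (tray underside 12 mm above it); rim 8 mm wide and 12 mm high; origin: centre of its underside, z up
- rest_pad: fixed round blue felt pad, 90 mm diameter, 2 mm thick; origin: centre of its underside
- check_weight: loose brass check weight of about 0.5 kg (0.45 to 0.55), standing on the pad at the start: body 60 mm diameter and 28 mm high, then a narrow neck (22 mm) and a round knob of 32 mm diameter from 42 to 64 mm high, by which it is gripped; origin: centre of its underside, z up
- tin: loose food tin with a red label and bare metal top, 57 mm diameter, 72 mm high, about 0.2 kg; origin: centre of its underside, z up. An orange code strip 14 mm wide runs from the middle of the top along the tin's +x axis, over the edge and 37 mm down the side. May be absent
- tin_mark (a point): middle of the part of the tin's orange strip on its side (28.7 mm from its axis along its +x, 54 mm up)
- tub: loose tub with a white lid and green-and-white label, 58 mm diameter, 92 mm high, about 0.2 kg; origin: centre of its underside, z up. An orange code strip 14 mm wide runs from the middle of the lid along its +x axis, over the edge and 37 mm down the side. May be absent
- tub_mark (a point): middle of the part of the tub's orange strip on its side (29 mm from its axis along its +x, 74 mm up)
- red_cap_jar: loose spice jar with a red cap, 44 mm diameter, 108 mm high, about 0.2 kg; origin: centre of its underside, z up. An orange code strip 14 mm wide runs from the middle of the cap along its +x axis, over the edge and 37 mm down the side. May be absent
- red_cap_jar_mark (a point): middle of the part of the red-capped jar's orange strip on its side (22.2 mm from its axis along its +x, 90 mm up)
- black_cap_jar: loose spice jar with a black cap, 44 mm diameter, 108 mm high, about 0.2 kg; origin: centre of its underside, z up. An orange code strip 14 mm wide runs from the middle of the cap along its +x axis, over the edge and 37 mm down the side. May be absent
- black_cap_jar_mark (a point): middle of the part of the black-capped jar's orange strip on its side (22.2 mm from its axis along its +x, 90 mm up)
- fish_tin: bystander: flat tin, 86 mm diameter, 40 mm high; origin: centre of its underside
- timer: bystander: red and white kitchen timer, 67 mm across, 56 mm high; origin: centre of its underside
- shaker: bystander: salt shaker, 44 mm diameter, 90 mm high; origin: centre of its underside
Not all that is in view belongs to the job. Leave any pink or purple look-alike of the red_cap_jar alone.

How it is judged:
On the way, in this order (a step that is already met when the one before it is completed fails the run):
1. the check weight stands released and at rest within 15 mm of the middle of the pan (horizontal distance between check_weight and scale below 0.015 m and value of joint pan above 0.008 m and height (world z) of check_weight above 0.037 m and angle between check_weight's own z axis and vertical below 0.1 rad and contact force between the fingers and check_weight below 0.2 N and linear speed of check_weight below 0.02 m/s), for 0.4 s.
2. the tin stands alone on the pan, released, upright and at rest within 15 mm of its middle, its strip within 0.3 rad of facing the reader's window (horizontal distance between tin and scale below 0.015 m and height (world z) of tin between 0.055 and 0.063 m and angle between tin's own z axis and vertical below 0.1 rad and angle between the x axis of tin and the x axis of reader, either way round below 0.3 rad and horizontal distance between tin_mark and reader_window below 0.122 m and contact force between the fingers and tin below 0.2 N and linear speed of tin below 0.02 m/s), for 0.4 s.
3. the tub stands alone on the pan, released, upright and at rest within 15 mm of its middle, its strip within 0.3 rad of facing the reader's window (horizontal distance between tub and scale below 0.015 m and height (world z) of tub between 0.055 and 0.063 m and angle between tub's own z axis and vertical below 0.1 rad and angle between the x axis of tub and the x axis of reader, either way round below 0.3 rad and horizontal distance between tub_mark and reader_window below 0.122 m and contact force between the fingers and tub below 0.2 N and linear speed of tub below 0.02 m/s), for 0.4 s.
4. the red cap jar stands alone on the pan, released, upright and at rest within 15 mm of its middle, its strip within 0.3 rad of facing the reader's window (horizontal distance between red_cap_jar and scale below 0.015 m and height (world z) of red_cap_jar between 0.055 and 0.063 m and angle between red_cap_jar's own z axis and vertical below 0.1 rad and angle between the x axis of red_cap_jar and the x axis of reader, either way round below 0.3 rad and horizontal distance between red_cap_jar_mark and reader_window below 0.122 m and contact force between the fingers and red_cap_jar below 0.2 N and linear speed of red_cap_jar below 0.02 m/s), for 0.4 s.
5. the black cap jar stands alone on the pan, released, upright and at rest within 15 mm of its middle, its strip within 0.3 rad of facing the reader's window (horizontal distance between black_cap_jar and scale below 0.015 m and height (world z) of black_cap_jar between 0.055 and 0.063 m and angle between black_cap_jar's own z axis and vertical below 0.1 rad and angle between the x axis of black_cap_jar and the x axis of reader, either way round below 0.3 rad and horizontal distance between black_cap_jar_mark and reader_window below 0.122 m and contact force between the fingers and black_cap_jar below 0.2 N and linear speed of black_cap_jar below 0.02 m/s), for 0.4 s.
At the end, for the whole second after the job is handed in: the pan is empty (up within 1.5 mm); the check weight stands upright on its pad within 20 mm of the middle; every one of the goods that is present stands upright, released and at rest on the tray (value of joint pan below 0.0015 m and horizontal distance between check_weight and rest_pad below 0.02 m and height (world z) of check_weight below 0.01 m and angle between each of check_weight, tin, tub, red_cap_jar, black_cap_jar's own z axis and vertical below 0.1 rad and linear speed of each of check_weight, tin, tub, red_cap_jar, black_cap_jar below 0.02 m/s and x of tin in the frame of tray between -0.082 and 0.082 m and y of tin in the frame of tray between -0.162 and 0.162 m and height (world z) of tin between 0.014 and 0.03 m and x of tub in the frame of tray between -0.082 and 0.082 m and y of tub in the frame of tray between -0.162 and 0.162 m and height (world z) of tub between 0.014 and 0.03 m and x of red_cap_jar in the frame of tray between -0.082 and 0.082 m and y of red_cap_jar in the frame of tray between -0.162 and 0.162 m and height (world z) of red_cap_jar between 0.014 and 0.03 m and x of black_cap_jar in the frame of tray between -0.082 and 0.082 m and y of black_cap_jar in the frame of tray between -0.162 and 0.162 m and height (world z) of black_cap_jar between 0.014 and 0.03 m); the robot touches nothing.
It fails at once if the bystanding fish tin is pushed more than 3 cm or knocked over (distance of fish_tin from where it was at the start of the episode above 0.03 m or angle between fish_tin's own z axis and vertical above 0.5 rad).
It fails at once if the bystanding timer is pushed more than 3 cm or knocked over (distance of timer from where it was at the start of the episode above 0.03 m or angle between timer's own z axis and vertical above 0.5 rad).
It fails at once if the bystanding shaker is pushed more than 3 cm or knocked over (distance of shaker from where it was at the start of the episode above 0.03 m or angle between shaker's own z axis and vertical above 0.5 rad).
Of tin, tub, red_cap_jar, black_cap_jar only 2 to 3 are there at a start; the rules pass over those that are not, and their reading is None.
At some moment in a run one of tin, check_weight may be knocked a few centimetres aside while the robot is not near it.
It also fails if it takes over 210 s, if anything falls off the work surface, if the arm or the gripper's body presses on something with over 40 N, if the wrist force passes 120 N, or if a joint passes its speed limit or range.

## Working session

There is one attempt and no reset: what is moved stays moved. The work goes in short steps, Python scripts to look and compute and a shell command to move; the robot and the scene stay as the last step left them, time stands still between calls to the robot, and variables do not carry over. Pictures are saved under pics/ and viewed, at most 14 in all, crops included, and the job is handed in when it is done.

```bash
ls; mkdir -p pics
cat > h.py <<'E'
import numpy as np, cv2
from scipy.spatial.transform import Rotation as R
from workcell import ctrl, imaging
def cloud(name):
    """picture, world points (HxWx3), valid mask"""
    s=ctrl.observe(); im,d=imaging.get_image(name); c=imaging.camera_info(name)
    f=im.shape[0]/2/np.tan(np.radians(c['fov_y'])/2)
    v,u=np.mgrid[:im.shape[0],:im.shape[1]]
    P=np.stack([(u-c['cx'])/f*d,(v-c['cy'])/f*d,d],-1)
    if 'hand_eye' in c:
        H=np.array(c['hand_eye']); T=np.eye(4); T[:3,:3]=R.from_rotvec(s['tcp_rot']).as_matrix(); T[:3,3]=s['tcp_pos']
        M=T@H; W=P@M[:3,:3].T+M[:3,3]
    else:
        A=R.from_rotvec(np.ravel(c['rvec'])).as_matrix(); W=(P-np.ravel(c['tvec']))@A
    return im,W,d>0
E
python3 - <<'E'
from h import *
for n in ('scene','top'):
    im,W,ok=cloud(n); cv2.imwrite(f'pics/{n}0.png',im); np.savez(f'{n}0.npz',im=im,W=W,ok=ok)
    print(n,imaging.camera_info(n))
print(ctrl.observe())
E
```

```text
pics
scene {'fov_y': 46.199010785023425, 'cx': 318.6350594404891, 'cy': 200.27621491705023, 'rvec': array([ 2.08849279, -0.2989261 ,  0.1391372 ]), 'tvec': array([-0.55071903,  0.18880234,  1.15537312])}
top {'fov_y': 45.8523475363806, 'cx': 318.2990337641895, 'cy': 201.7598604912527, 'rvec': array([ 2.09749488, -2.13265518,  0.22386854]), 'tvec': array([0.01903167, 0.56921141, 1.21508776])}
{'time': 0.1, 'joints': array([-1.16102957e+00,  2.60621066e-01, -1.39257487e-01,  1.17273990e+00,
       -3.23819986e-06,  1.57077135e+00]), 'qd': array([-0.00061399, -0.00245373,  0.00166919, -0.00084843, -0.00044264,
        0.0005845 ]), 'joint_torque': array([-8.87893475e-04, -4.06509054e+01,  2.54527473e+01,  1.00638080e-02,
       -7.00720148e-05, -1.62723842e-05]), 'tcp_pos': array([ 0.2089021 , -0.48095165,  0.23054014]), 'tcp_rot': array([-3.07413126e+00, -6.38841932e-01,  5.86932765e-04]), 'contact_force': array([0.17978185, 0.23231654, 0.23566623]), 'wrist_torque': array([ 0.06310341, -0.02830374,  0.03844122]), 'grip_force': 0.0, 'finger_gap': 0.0859062281193568}
```

View pics/top0.png

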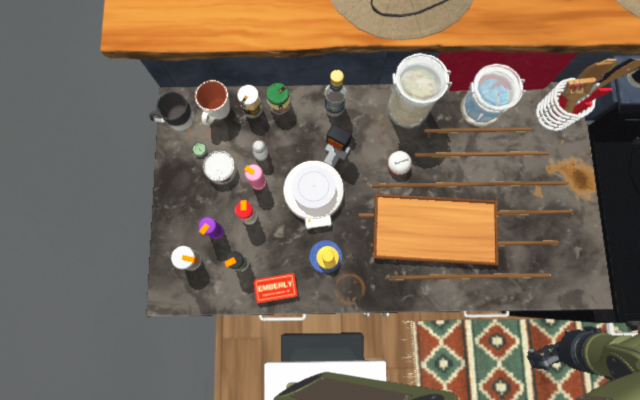

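View pics/scene0.png

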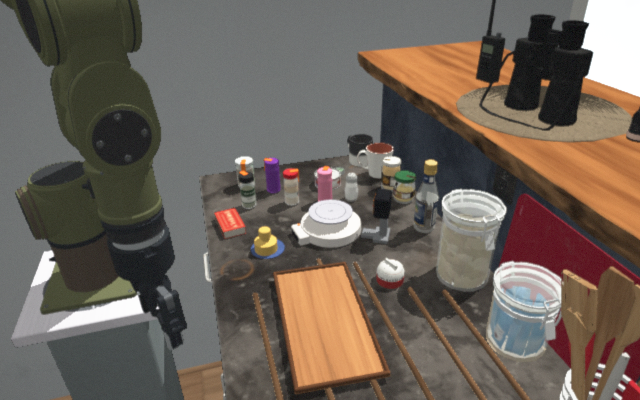

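Top view: check weight (327,257), scale (314,190), reader (338,138), tray (435,230). The candidates with orange strips are a white lid (185,259), a black cap (237,262), a red cap (246,210), pink (257,175) and purple (210,228). The pink and purple ones are look-alikes. I see no tin: the white/green tops at (248,98) and (278,98) carry no strip, and the EMBERLY box at (275,288) is flat. I'll check this in one close crop and measure.

```bash
cat > meas.py <<'E'
from h import *
from scipy import ndimage
z=np.load('top0.npz'); im,W,ok=z['im'],z['W'],z['ok']
cv2.imwrite('pics/crop1.png',cv2.resize(im[80:310,150:350],None,fx=3,fy=2.6,interpolation=cv2.INTER_CUBIC)[:598])
def fitcirc(p):
    A=np.c_[2*p,np.ones(len(p))]; s=np.linalg.lstsq(A,(p**2).sum(1),rcond=None)[0]; return s[:2],np.sqrt(s[2]+s[:2]@s[:2])
hsv=cv2.cvtColor(im,cv2.COLOR_BGR2HSV)
Z=W[...,2]
for n,(u,v) in dict(white=(185,259),black=(237,262),red=(246,210),pink=(257,175),purple=(210,228),weight=(327,257),scale=(314,187),reader=(340,138),timer=(400,162),shaker=(261,148),fish=(219,167)).items():
    zt=np.nanmax(np.where(ok,Z,0)[v-4:v+5,u-4:u+5])
    m=ok&(Z>zt-.008)&(Z<zt+.008)
    l,_=ndimage.label(m); 
    uu=[l[a,b] for a in range(v-4,v+5) for b in range(u-4,u+5) if l[a,b]]
    k=np.bincount(uu).argmax(); m=l==k
    p=W[m][:,:2]
    h=cv2.minEnclosingCircle(p.astype(np.float32))
    print(n,'z %.3f'%np.median(Z[m]),'mean',p.mean(0).round(3),'circ',np.round(h[0],3),round(h[1]*2,3),m.sum())
    o=m&(hsv[...,0]>5)&(hsv[...,0]<20)&(hsv[...,1]>150)&(hsv[...,2]>130)
    if 5<o.sum()<m.sum()*.7:
        q=W[o][:,:2]; d=q.mean(0)-np.array(h[0]); print('   strip yaw',np.arctan2(d[1],d[0]).round(2),o.sum(),q.mean(0).round(3))
m=ok&(hsv[...,0]>5)&(hsv[...,0]<22)&(hsv[...,1]>100)&(Z>.01)&(Z<.04); m[:190]=0; m[270:]=0; m[:,:365]=0; m[:,505:]=0
r=cv2.minAreaRect(W[m][:,:2].astype(np.float32)); print('tray',r, np.median(Z[m]))
b=(hsv[...,0]>100)&(hsv[...,0]<130)&(hsv[...,1]>120)&ok&(Z<.012); b[:235]=0;b[280:]=0;b[:,:300]=0;b[:,350:]=0
print('pad',cv2.minEnclosingCircle(W[b][:,:2].astype(np.float32)),b.sum())
E
python3 meas.py
```

```text
white z 0.093 mean [0.424 0.359] circ [0.425 0.359] 0.059 356
   strip yaw -1.91 13 [0.418 0.338]
black z 0.109 mean [0.414 0.226] circ [0.413 0.224] 0.045 159
   strip yaw 1.77 26 [0.412 0.231]
red z 0.109 mean [0.544 0.203] circ [0.545 0.202] 0.046 195
   strip yaw 0.12 27 [0.553 0.203]
pink z 0.109 mean [0.643 0.18 ] circ [0.643 0.18 ] 0.047 145
   strip yaw 1.16 7 [0.647 0.189]
purple z 0.109 mean [0.502 0.296] circ [0.503 0.297] 0.045 187
   strip yaw 2.5 15 [0.494 0.303]
weight z 0.068 mean [ 0.421 -0.015] circ [ 0.422 -0.015] 0.026 32
scale z 0.066 mean [0.612 0.022] circ [0.612 0.022] 0.12 1298
reader z 0.135 mean [ 0.734 -0.047] circ [ 0.734 -0.048] 0.065 239
timer z 0.057 mean [ 0.688 -0.228] circ [ 0.69  -0.229] 0.017 13
shaker z 0.088 mean [0.723 0.168] circ [0.724 0.169] 0.03 72
fish z 0.039 mean [0.682 0.279] circ [0.682 0.278] 0.006 4
tray ((0.4977768063545227, -0.3107749819755554), (0.3876236081123352, 0.1813095360994339), 85.77654266357422) 0.018728232752969202
pad ((0.42852962017059326, -0.007461763918399811), 0.043916188180446625) 277
```

View pics/crop1.png

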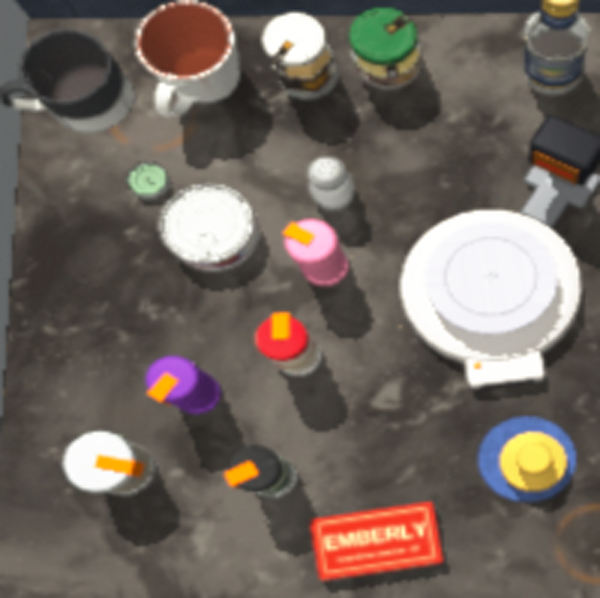

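The crop shows strips on tub, red-capped and black-capped jar (plus the pink and purple look-alikes); the tin is absent. Sizes and heights match, and the reader direction is about -0.52 rad. I'll move above the weight.

```bash
python3 -m creep '[[0.45,0.98,0,0],[0.45,0.98,0,0],[0.45,0.98,0,0],[0.45,0.98,0,0],[0.45,0.98,0,0],[0.45,0.98,0,0],[0.45,0.98,0,0],[0.45,0.98,0,0]]' 0 40
python3 -m creep '[[0.45,0.98,0,0],[0.45,0.98,0,0],[0.45,0.98,0,0],[0.45,0.98,0,0],[0.45,0.98,0,0],[0.45,0.98,0,0],[0.45,0.98,0,0],[0.45,0.98,0,0]]'
python3 -m creep '[[0.45,0.98,0,0],[0.45,0.98,0,0],[0.45,0.98,0,0],[0,0,0,0],[0,0,0,0]]'
cat >> h.py <<'E'
def blob(W,ok,zt,xy,r,tol=.006):
    """circle round points at height zt within r of xy"""
    m=ok&(abs(W[...,2]-zt)<tol)&(np.hypot(W[...,0]-xy[0],W[...,1]-xy[1])<r)
    if m.sum()<6: return m,None,0
    c,rad=cv2.minEnclosingCircle(W[m][:,:2].astype(np.float32)); return m,np.array(c),2*rad
def yaw(s=None):
    s=s or ctrl.observe(); X=R.from_rotvec(s['tcp_rot']).as_matrix()[:,0]; return np.arctan2(X[1],X[0])
E
python3 - <<'E'
from h import *
print(imaging.camera_info('wrist'))
im,W,ok=cloud('wrist'); cv2.imwrite('pics/w1.png',im)
m,c,d=blob(W,ok,.064,(.422,-.015),.03); print('knob',m.sum(),c,d,W[m].mean(0) if m.any() else '')
m,c,d=blob(W,ok,.030,(.422,-.015),.04); print('body',m.sum(),c,d)
s=ctrl.observe(); print(s['tcp_pos'],yaw(s),s['joints'].round(2))
E
```

```text
time: 0.9
tcp_pos: [0.2992, -0.2843, 0.231]
tcp_rot: [-3.075, -0.639, 0.001]
contact_force: [0.3, 0.1, -0.4]
finger_gap: 0.0853
grip_force: 0.0
time: 1.7
tcp_pos: [0.3892, -0.0884, 0.231]
tcp_rot: [-3.076, -0.639, 0.001]
contact_force: [-0.5, -0.1, 0.4]
finger_gap: 0.0856
grip_force: 0.0
time: 2.2
tcp_pos: [0.4225, -0.0158, 0.2309]
tcp_rot: [3.075, 0.641, -0.002]
contact_force: [0.3, -0.1, 0.5]
finger_gap: 0.0854
grip_force: 0.0
{'fov_y': 65.98903464669226, 'cx': 312.9451841830255, 'cy': 195.02433248339392, 'hand_eye': array([[-3.77045214e-04, -9.51005188e-01, -3.09174691e-01,
         7.95653405e-02],
       [ 9.99999818e-01, -2.13032798e-04, -5.64243628e-04,
         5.57740678e-05],
       [ 4.70734268e-04, -3.09174847e-01,  9.51005096e-01,
        -1.42507850e-01],
       [ 0.00000000e+00,  0.00000000e+00,  0.00000000e+00,
         1.00000000e+00]])}
knob 726 [ 0.42360589 -0.01072529] 0.0317995585501194 [ 0.42455684 -0.01036033  0.06535924]
body 1323 [ 0.42341939 -0.01053186] 0.0601707361638546
[ 0.42232792 -0.01618675  0.2309659 ] 0.41018757430536096 [-0.04  0.09 -0.36  1.13 -0.    2.69]
```

View pics/w1.png

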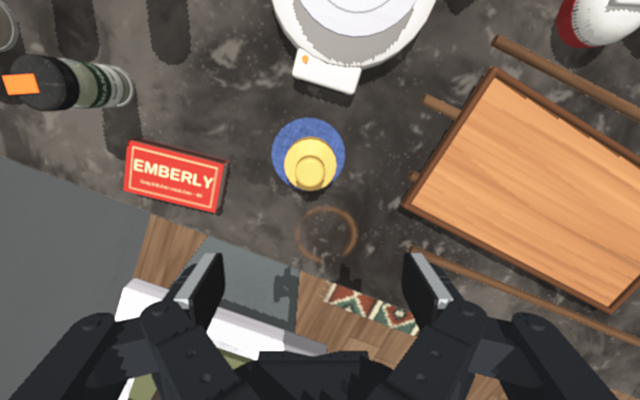

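The wrist view shows the weight at (312,165) on its pad, with knob 31.8 mm and body 60.2 mm as specified, at (0.4235, -0.0106). Grasp it.

```bash
python3 -m creep '[[0.04,0.22,-0.9,0],[0,0,-0.9,0],[0,0,-1,0],[0,0,-1,0],[0,0,-1,0],[0,0,-1,0],[0,0,-1,0],[0,0,-1,0]]' 0 60
python3 -m creep '[[0,0,0,0],[0,0,0,0],[0,0,0,0],[0,0,0,0],[0,0,0,0],[0,0,0,0],[0,0,0,0],[0,0,0,0]]' 1 60
python3 -m creep '[[0,0,0.4,0],[0,0,0.8,0],[0,0,1,0],[0,0,1,0],[0,0,1,0],[0,0,1,0],[0,0,0,0]]'
```

```text
time: 3.05
tcp_pos: [0.4234, -0.0116, 0.0355]
tcp_rot: [3.076, 0.636, -0.0]
contact_force: [0.4, -0.1, -0.6]
finger_gap: 0.0857
grip_force: 0.0
time: 3.85
tcp_pos: [0.4251, -0.0107, 0.0379]
tcp_rot: [3.075, 0.639, 0.004]
contact_force: [-2.0, -0.5, 5.9]
finger_gap: 0.0295
grip_force: 59.2
time: 4.55
tcp_pos: [0.4263, -0.0106, 0.1697]
tcp_rot: [3.074, 0.639, 0.01]
contact_force: [0.6, 0.2, -4.8]
finger_gap: 0.0298
grip_force: 60.5
```

Run:
```python
from h import *
im,W,ok=cloud('wrist'); cv2.imwrite('pics/w2.png',im)
hsv=cv2.cvtColor(im,cv2.COLOR_BGR2HSV)
b=(hsv[...,0]>100)&(hsv[...,0]<130)&(hsv[...,1]>120)&ok&(abs(W[...,2])<.012)&(np.hypot(W[...,0]-.428,W[...,1]+.008)<.07)
print('pad',cv2.minEnclosingCircle(W[b][:,:2].astype(np.float32)),b.sum())
m,c,d=blob(W,ok,.065,(.612,.022),.075); print('pan',c,d,m.sum(),np.median(W[m][:,2]))
im,W,ok=cloud('top')
m,c,d=blob(W,ok,.066,(.612,.022),.075); print('pan top',c,d,m.sum())
s=ctrl.observe(); print(s['tcp_pos'],s['finger_gap'],s['contact_force'])
```

```text
pad ((0.4082759618759155, -0.016559451818466187), 0.03498707339167595) 20
pan [0.57505429 0.00840152] 0.0890217050909996 2792 0.06493590281113026
pan top [0.6128431  0.02255993] 0.12002808600664139 1126
[ 0.42384816 -0.01050471  0.16638606] 0.02987139079634162 [-0.21030489 -0.5836377  -5.48780049]
```

```bash
python3 -m creep '[[0.94,0.164,0,0],[0.94,0.164,0,0],[0.94,0.164,0,0],[0.94,0.164,0,0],[0.94,0.164,0,0],[0.94,0.164,0,0],[0.94,0.164,0,0],[0.94,0.164,0,0]]'
python3 -m creep '[[0,0,-0.8,0],[0,0,-0.8,0],[0,0,-0.4,0],[0,0,-0.2,0],[0,0,-0.2,0],[0,0,-0.2,0],[0,0,-0.2,0],[0,0,0,0]]'
python3 -c "
from h import *
s=ctrl.observe();print(s['tcp_pos'],s['contact_force'])"
```

```text
time: 5.45
tcp_pos: [0.611, 0.0224, 0.1633]
tcp_rot: [-3.075, -0.639, 0.008]
contact_force: [0.0, -0.5, -5.9]
finger_gap: 0.03
grip_force: 60.4
time: 6.25
tcp_pos: [0.6121, 0.0223, 0.0964]
tcp_rot: [3.076, 0.639, 0.001]
contact_force: [0.2, 0.1, -4.1]
finger_gap: 0.0298
grip_force: 60.6
[0.61214786 0.02228132 0.09639606] [ 0.2257042   0.07826014 -4.10294244]
```

```bash
python3 -m creep '[[0,0,-0.12,0],[0,0,-0.12,0],[0,0,-0.12,0],[0,0,-0.12,0],[0,0,0,0],[0,0,0,0]]'
python3 -m creep '[[0,0,0,0],[0,0,0,0],[0,0,0,0],[0,0,0,0],[0,0,0,0],[0,0,0,0],[0,0,0,0],[0,0,0,0]]' 0
python3 -m creep '[[0,0,0.5,0],[0,0,0.8,0],[0,0,1,0],[0,0,1,0],[0,0,1,0],[0,0,1,0],[0,0,0,0]]'
python3 - <<'E'
from h import *
im,W,ok=cloud('top'); cv2.imwrite('pics/t2.png',im)
for n in ('wrist','top'):
    im,W,ok=cloud(n)
    for z in (.11,.115,.12):
        m,c,d=blob(W,ok,z,(.612,.022),.035,.003); print(n,z,c,d,m.sum(),np.median(W[m][:,2]))
print(ctrl.observe()['tcp_pos'])
E
```

```text
time: 6.85
tcp_pos: [0.6124, 0.0223, 0.0846]
tcp_rot: [3.076, 0.639, 0.001]
contact_force: [0.1, -0.5, 0.7]
finger_gap: 0.0298
grip_force: 60.9
time: 7.65
tcp_pos: [0.6119, 0.0223, 0.0843]
tcp_rot: [-3.076, -0.639, 0.0]
contact_force: [0.7, 0.8, 0.3]
finger_gap: 0.0856
grip_force: 0.0
time: 8.35
tcp_pos: [0.6145, 0.0224, 0.222]
tcp_rot: [3.074, 0.639, 0.013]
contact_force: [0.2, 0.6, -0.2]
finger_gap: 0.0854
grip_force: 0.0
wrist 0.11 [0.61081707 0.02203711] 0.0320083424448967 559 0.11223581667376298
wrist 0.115 [0.61095989 0.02219041] 0.030395828187465668 787 0.11316182411797684
wrist 0.12 None 0 0 nan
top 0.11 None 0 0 nan
top 0.115 None 0 0 nan
top 0.12 None 0 0 nan
[0.61170402 0.02227185 0.21676426]
  return _methods._mean(a, axis=axis, dtype=dtype,
  ret = ret.dtype.type(ret / rcount)
```

```bash
python3 -m creep '[[0,0,-0.8,0],[0,0,-1,0],[0,0,-1,0],[0,0,-1,0],[0,0,-1,0],[0,0,-0.5,0],[0,0,0,0]]' 0
python3 -m creep '[[0,0,0,0],[0,0,0,0],[0,0,0,0],[0,0,0,0],[0,0,0,0],[0,0,0,0],[0,0,0,0]]' 1 60
python3 -m creep '[[0,0,0.4,0],[0,0,0.8,0],[0,0,1,0],[0,0,1,0],[0,0,0.5,0],[0,0,0,0],[0,0,0,0]]'
python3 - <<'E'
from h import *
im,W,ok=cloud('top'); cv2.imwrite('pics/t3.png',im)
hsv=cv2.cvtColor(im,cv2.COLOR_BGR2HSV)
b=(hsv[...,0]>100)&(hsv[...,0]<130)&(hsv[...,1]>120)&ok&(abs(W[...,2])<.012)&(np.hypot(W[...,0]-.428,W[...,1]+.008)<.07)
print('pad',cv2.minEnclosingCircle(W[b][:,:2].astype(np.float32)),b.sum(),W[b].mean(0))
print(ctrl.observe()['tcp_pos'])
E
```

```text
time: 9.2
tcp_pos: [0.6093, 0.0222, 0.0814]
tcp_rot: [-3.075, -0.639, 0.01]
contact_force: [-0.6, 0.2, 0.4]
finger_gap: 0.0851
grip_force: 0.0
time: 9.9
tcp_pos: [0.6127, 0.0224, 0.0847]
tcp_rot: [3.076, 0.639, 0.003]
contact_force: [1.4, 1.0, -0.0]
finger_gap: 0.0298
grip_force: 59.2
time: 10.6
tcp_pos: [0.611, 0.0222, 0.1757]
tcp_rot: [-3.076, -0.639, 0.003]
contact_force: [-0.1, 0.3, -4.9]
finger_gap: 0.0299
grip_force: 59.8
pad ((0.0, 0.0), 0.0) 0 [nan nan nan]
[0.61062004 0.02220144 0.17512909]<stdin>:5: RuntimeWarning: Mean of empty slice.
  ret = um.true_divide(
```

```bash
python3 -m creep '[[-0.915,-0.149,0,0],[-0.915,-0.149,0,0],[-0.915,-0.149,0,0],[-0.915,-0.149,0,0],[-0.915,-0.149,0,0],[-0.915,-0.149,0,0],[-0.915,-0.149,0,0],[-0.915,-0.149,0,0]]'
python3 -m creep '[[0,0,0,0],[0,0,-0.8,0],[0,0,-1,0],[0,0,-1,0],[0,0,-1,0],[0,0,-0.8,0],[0,0,-0.3,0],[0,0,-0.2,0]]'
python3 - <<'E'
from h import *
im=cv2.imread('pics/w1.png'); hsv=cv2.cvtColor(im,cv2.COLOR_BGR2HSV)
b=(hsv[...,0]>100)&(hsv[...,0]<130)&(hsv[...,1]>120); b[:110]=0;b[200:]=0;b[:,:265]=0;b[:,350:]=0
v,u=np.nonzero(b); c=imaging.camera_info('wrist'); f=200/np.tan(np.radians(c['fov_y'])/2)
Y=.4102; T=np.array([[np.cos(Y),np.sin(Y),0],[np.sin(Y),-np.cos(Y),0],[0,0,-1]]); H=c['hand_eye']
r=np.c_[(u-c['cx'])/f,(v-c['cy'])/f,np.ones(len(u))]@(T@H[:3,:3]).T; o=T@H[:3,3]+[.4223,-.0162,.231]
p=o+r*((.002-o[2])/r[:,2])[:,None]; print('pad',cv2.minEnclosingCircle(p[:,:2].astype(np.float32)))
s=ctrl.observe();print(s['tcp_pos'],s['contact_force'])
E
```

```text
time: 11.45
tcp_pos: [0.4265, -0.0076, 0.1753]
tcp_rot: [-3.075, -0.639, 0.005]
contact_force: [0.4, -0.1, -5.0]
finger_gap: 0.03
grip_force: 60.0
time: 12.25
tcp_pos: [0.4282, -0.0075, 0.0483]
tcp_rot: [-3.075, -0.639, 0.003]
contact_force: [0.2, 0.0, -5.7]
finger_gap: 0.0297
grip_force: 60.3
pad ((0.4196588695049286, -0.012516829185187817), 0.03655484691262245)
[ 0.42819353 -0.00750259  0.04826735] [ 0.17207506  0.02916088 -5.69351133]
```

```bash
python3 -m creep '[[0,0,-0.15,0],[0,0,-0.15,0],[0,0,-0.12,0],[0,0,0,0],[0,0,0,0]]'
python3 -m creep '[[0,0,0,0],[0,0,0,0],[0,0,0,0],[0,0,0,0],[0,0,0,0],[0,0,0,0]]' 0
python3 -m creep '[[0,0,0.6,0],[0,0,1,0],[0,0,1,0],[0,0,1,0],[0,0,1,0],[0,0,1,0],[0,0,1,0],[0,0,1,0]]'
python3 - <<'E'
from h import *
im,W,ok=cloud('wrist'); cv2.imwrite('pics/w3.png',im)
hsv=cv2.cvtColor(im,cv2.COLOR_BGR2HSV)
near=np.hypot(W[...,0]-.425,W[...,1]+.01)<.07
b=(hsv[...,0]>95)&(hsv[...,0]<135)&(hsv[...,1]>80)&ok&(abs(W[...,2])<.01)&near
print('pad',cv2.minEnclosingCircle(W[b][:,:2].astype(np.float32)),b.sum())
print('knob',blob(W,ok,.065,(.428,-.008),.03)[1:],'body',blob(W,ok,.03,(.428,-.008),.04)[1:])
print(ctrl.observe()['tcp_pos'])
im,W,ok=cloud('scene'); cv2.imwrite('pics/s3.png',im[130:290,180:420])
E
```

```text
time: 12.75
tcp_pos: [0.4291, -0.0075, 0.0391]
tcp_rot: [3.076, 0.639, 0.001]
contact_force: [0.6, 1.1, -5.7]
finger_gap: 0.0297
grip_force: 60.3
time: 13.35
tcp_pos: [0.429, -0.0075, 0.0389]
tcp_rot: [3.076, 0.639, 0.0]
contact_force: [-0.1, -0.5, 0.7]
finger_gap: 0.0854
grip_force: 0.0
time: 14.15
tcp_pos: [0.4286, -0.0075, 0.2298]
tcp_rot: [-3.076, -0.639, 0.0]
contact_force: [0.4, -0.2, 0.6]
finger_gap: 0.0854
grip_force: 0.0
pad ((0.4277037978172302, -0.006308425217866898), 0.045884110033512115) 1814
knob (array([ 0.42704049, -0.00783361]), 0.03201489523053169) body (array([ 0.42718384, -0.00795854]), 0.059953488409519196)
[ 0.43107796 -0.00755788  0.23364469]
```

View pics/w3.png

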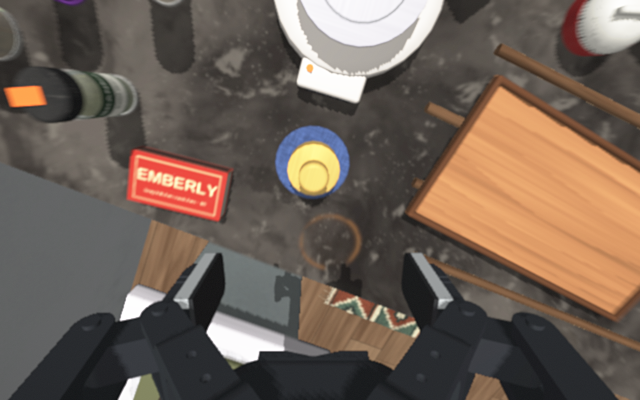

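Weight back at (0.427,-0.008), within 2 mm of the pad's middle (pixel (315,165)). Next, the tub.

```bash
python3 -m creep '[[0,0.98,0,0.75],[0,0.98,0,0.75],[0,0.98,0,0.75],[0,0.98,0,0.75],[0,0.98,0,0.75],[0,0.98,0,0.75],[0,0.98,0,0.75],[0,0.98,0,0.75]]'
python3 -m creep '[[0,0.98,0,0],[0,0.98,0,0],[0,0.98,0,0],[0,0.98,0,0],[0,0.98,0,0],[0,0.98,0,0],[0,0.98,0,0],[0,0,0,0]]'
cat >> h.py <<'E'
def good(name,xy,h,dia,rot=True):
    """top circle and strip yaw of a thing about xy, seen by a camera"""
    im,W,ok=cloud(name); hsv=cv2.cvtColor(im,cv2.COLOR_BGR2HSV)
    m,c,d=blob(W,ok,h,xy,dia*.95,.005)
    print(name,'circ',c,'d',round(d,4),'px',m.sum())
    if c is None: return im,W,ok
    o=m&(hsv[...,0]>4)&(hsv[...,0]<22)&(hsv[...,1]>150)&(hsv[...,2]>100)&(np.hypot(W[...,0]-c[0],W[...,1]-c[1])<dia/2)
    v=W[o][:,:2].mean(0)-c; r=cv2.minAreaRect(W[o][:,:2].astype(np.float32))
    print('  strip yaw %.3f'%np.arctan2(v[1],v[0]),'len',np.hypot(*v).round(4),'n',o.sum(),'rect',np.round(r[1],3),r[2])
    return im,W,ok
E
python3 - <<'E'
from h import *
im,W,ok=good('wrist',(.425,.359),.092,.058); cv2.imwrite('pics/w4.png',im)
s=ctrl.observe(); print(s['tcp_pos'],yaw(s),s['joints'].round(2))
E
```

```text
time: 15.05
tcp_pos: [0.4282, 0.1892, 0.2277]
tcp_rot: [-2.487, -1.919, 0.003]
contact_force: [0.2, -0.1, 0.1]
finger_gap: 0.0851
grip_force: 0.0
time: 15.85
tcp_pos: [0.4286, 0.3624, 0.2272]
tcp_rot: [-2.488, -1.917, 0.001]
contact_force: [0.5, 0.2, 1.2]
finger_gap: 0.0853
grip_force: 0.0
wrist circ [0.42313948 0.36069271] d 0.0607 px 2919
  strip yaw -1.769 len 0.014 n 376 rect [0.03  0.014] 74.50642395019531
[0.42841153 0.36068418 0.22733962] 1.3117721288145863 [ 0.7   0.32 -0.06  1.19 -0.    2.53]
```

View pics/w4.png

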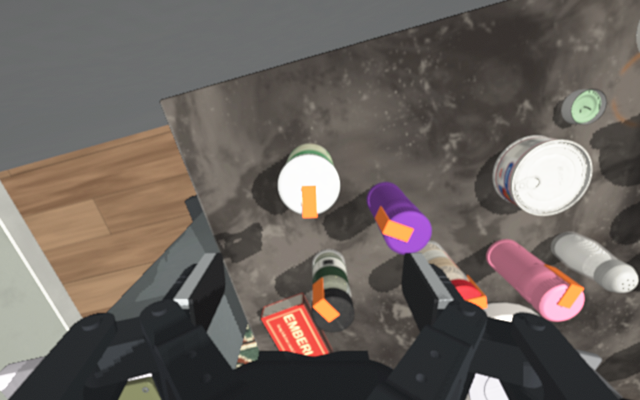

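Wrist view shows the tub at (309,185), its strip at (309,200), clear of the purple jar at (400,225). It stands at (0.4235, 0.3607), yaw about -1.8. Grasp.

```bash
python3 -m creep '[[-0.2,0,-0.6,0],[0,0,-0.9,0],[0,0,-0.95,0],[0,0,-0.95,0],[0,0,-0.95,0],[0,0,-0.95,0],[0,0,-0.95,0],[0,0,-0.7,0]]' 0 40
python3 -m creep '[[0,0,0,0],[0,0,0,0],[0,0,0,0],[0,0,0,0],[0,0,0,0],[0,0,0,0],[0,0,0,0]]' 1 40
python3 -m creep '[[0,0,0.4,0],[0,0,0.9,0],[0,0,1,0],[0,0,1,0],[0,0,1,0],[0,0,1,0],[0,0,0.5,0],[0,0,0,0]]'
python3 -c "
from h import *
s=ctrl.observe();print(s['tcp_pos'],yaw(s),s['contact_force'],s['finger_gap'])"
```

```text
time: 16.7
tcp_pos: [0.4229, 0.3578, 0.0531]
tcp_rot: [2.492, 1.912, -0.005]
contact_force: [0.2, -0.4, 0.7]
finger_gap: 0.0855
grip_force: 0.0
time: 17.4
tcp_pos: [0.4242, 0.3602, 0.0556]
tcp_rot: [2.492, 1.913, 0.002]
contact_force: [-0.8, -0.8, 0.1]
finger_gap: 0.0542
grip_force: 42.4
time: 18.2
tcp_pos: [0.4251, 0.361, 0.2028]
tcp_rot: [-2.491, -1.913, -0.008]
contact_force: [-0.5, 0.7, -2.2]
finger_gap: 0.0543
grip_force: 42.8
[0.42505619 0.36103081 0.20280398] 1.3099205180413076 [-0.46491877  0.68911763 -2.21610087] 0.05425401729149631
```

```bash
python3 -m creep '[[0.536,-0.968,0.2,0.61],[0.536,-0.968,0,0.61],[0.536,-0.968,0,0.61],[0.536,-0.968,0,0.61],[0.536,-0.968,0,0.61],[0.536,-0.968,0,0.61],[0.536,-0.968,0,0.61]]'
python3 -m creep '[[0.536,-0.968,0,0.61],[0.536,-0.968,0,0.61],[0.536,-0.968,0,0.61],[0.536,-0.968,0,0.61],[0.536,-0.968,0,0.61],[0.536,-0.968,0,0.61],[0.536,-0.968,0,0.61],[0,0,0,0]]'
python3 - <<'E'
from h import *
s=ctrl.observe();print(s['tcp_pos'],yaw(s),s['contact_force'],s['finger_gap'],s['joints'].round(2))
im,W,ok=good('wrist',(.6125,.0223),s['tcp_pos'][2]+.036,.058); cv2.imwrite('pics/w5.png',im)
E
```

```text
time: 18.9
tcp_pos: [0.5173, 0.1893, 0.204]
tcp_rot: [-1.757, -2.603, 0.003]
contact_force: [0.0, 0.2, -2.9]
finger_gap: 0.054
grip_force: 43.0
time: 19.7
tcp_pos: [0.6125, 0.0181, 0.2036]
tcp_rot: [-0.858, -3.022, 0.003]
contact_force: [0.2, 0.3, -2.9]
finger_gap: 0.0545
grip_force: 43.0
[0.61247959 0.01812627 0.20361843] 2.58801898033627 [ 0.15664166  0.33471341 -2.87248743] 0.054477377755596426 [ 0.03  0.42  0.03  1.18 -0.    0.58]
wrist circ [0.6071623  0.02137253] d 0.0818 px 14840
  strip yaw -0.502 len 0.0148 n 1733 rect [0.014 0.027] 60.178810119628906
```

```bash
python3 -m creep '[[0,0.16,-0.8,0],[0,0,-0.8,0],[0,0,-0.8,0],[0,0,-0.5,0],[0,0,-0.3,0],[0,0,-0.15,0],[0,0,-0.15,0],[0,0,-0.08,0]]'
python3 -m creep '[[0,0,0,0],[0,0,0,0],[0,0,0,0],[0,0,0,0]]'
python3 -m creep '[[0,0,0,0],[0,0,0,0],[0,0,0,0],[0,0,0,0],[0,0,0,0],[0,0,0,0]]' 0
python3 -m creep '[[0,0,0.5,0],[0,0,0.8,0],[0,0,1,0],[0,0,1,0],[0,0,1,0],[0,0,0.5,0],[0,0,0,0],[0,0,0,0]]'
python3 - <<'E'
from h import *
s=ctrl.observe();print(s['tcp_pos'],yaw(s))
im,W,ok=good('wrist',(.6125,.0223),.151,.058); cv2.imwrite('pics/w6.png',im)
E
```

```text
time: 20.55
tcp_pos: [0.6119, 0.0254, 0.1161]
tcp_rot: [0.854, 3.022, 0.001]
contact_force: [-1.3, 0.8, 0.4]
finger_gap: 0.0542
grip_force: 43.0
time: 20.95
tcp_pos: [0.612, 0.0253, 0.116]
tcp_rot: [0.854, 3.022, 0.001]
contact_force: [0.4, 1.0, -0.4]
finger_gap: 0.0541
grip_force: 43.0
time: 21.55
tcp_pos: [0.6115, 0.0251, 0.1156]
tcp_rot: [-0.854, -3.023, 0.0]
contact_force: [0.0, 0.0, -0.6]
finger_gap: 0.0855
grip_force: 0.0
time: 22.35
tcp_pos: [0.6116, 0.0252, 0.2359]
tcp_rot: [0.854, 3.023, 0.0]
contact_force: [-0.9, 0.3, -0.8]
finger_gap: 0.0853
grip_force: 0.0
[0.61159938 0.02517912 0.23593706] 2.5907880436166604
wrist circ [0.61102736 0.02567999] d 0.0608 px 4154
  strip yaw -0.540 len 0.0127 n 576 rect [0.014 0.031] 60.868202209472656
```

Tub weighed: (0.611,0.026), strip yaw -0.54, upright. Now pick it up and measure the tray floor.

```bash
python3 -m creep '[[0,0,-0.5,0],[0,0,-0.9,0],[0,0,-1,0],[0,0,-1,0],[0,0,-0.9,0],[0,0,-0.5,0],[0,0,0,0]]' 0 40
python3 -m creep '[[0,0,0,0],[0,0,0,0],[0,0,0,0],[0,0,0,0],[0,0,0,0],[0,0,0,0],[0,0,0,0]]' 1 40
python3 -m creep '[[0,0,0.4,0],[0,0,0.9,0],[0,0,1,0],[0,0,0.5,0],[0,0,0,0]]'
python3 - <<'E'
from h import *
s=ctrl.observe();print(s['tcp_pos'],yaw(s),s['contact_force'])
z=np.load('top0.npz'); im,W,ok=z['im'],z['W'],z['ok']; hsv=cv2.cvtColor(im,cv2.COLOR_BGR2HSV)
m=ok&(W[...,2]>.014)&(W[...,2]<.023)&(hsv[...,0]<22)&(hsv[...,1]>100)&(hsv[...,2]>120); m[:185]=0;m[275:]=0;m[:,:360]=0;m[:,510:]=0
m=cv2.morphologyEx(m.astype(np.uint8),cv2.MORPH_OPEN,np.ones((7,7)))>0
print(cv2.minAreaRect(W[m][:,:2].astype(np.float32)),m.sum())
E
```

```text
time: 23.1
tcp_pos: [0.6092, 0.0251, 0.1127]
tcp_rot: [-0.853, -3.018, 0.003]
contact_force: [0.2, 1.3, 0.3]
finger_gap: 0.0852
grip_force: 0.0
time: 23.8
tcp_pos: [0.6122, 0.0252, 0.116]
tcp_rot: [0.854, 3.022, 0.001]
contact_force: [1.8, 1.2, 0.2]
finger_gap: 0.0542
grip_force: 44.8
time: 24.3
tcp_pos: [0.6125, 0.0252, 0.1876]
tcp_rot: [0.853, 3.02, 0.002]
contact_force: [0.6, 0.1, -2.7]
finger_gap: 0.0542
grip_force: 44.8
[0.61254877 0.02522987 0.18759379] 2.5908800200000432 [ 0.56681148  0.05719798 -2.73833739]
((0.49952349066734314, -0.32842695713043213), (0.2904191315174103, 0.15387167036533356), 87.40540313720703) 558
```

```bash
python3 -m creep '[[-0.25,-0.967,0,0],[-0.25,-0.967,0,0],[-0.25,-0.967,0,0],[-0.25,-0.967,0,0],[-0.25,-0.967,0,0],[-0.25,-0.967,0,0],[-0.25,-0.967,0,0],[-0.25,-0.967,0,0]]'
python3 -m creep '[[-0.25,-0.967,0,0],[-0.25,-0.967,0,0],[-0.25,-0.967,0,0],[-0.25,-0.967,0,0],[-0.25,-0.967,0,0],[-0.25,-0.967,0,0],[-0.25,-0.967,0,0],[-0.25,-0.967,0,0]]'
python3 -m creep '[[-0.25,-0.967,0,0],[-0.25,-0.967,0,0],[0,0,0,0],[0,0,0,0]]'
python3 -c "
from h import *
s=ctrl.observe();print(s['tcp_pos'],yaw(s),s['contact_force'],s['finger_gap'],s['joints'].round(2))
im,W,ok=cloud('wrist');cv2.imwrite('pics/w7.png',im)"
```

```text
time: 25.1
tcp_pos: [0.56, -0.1688, 0.1839]
tcp_rot: [-0.853, -3.02, -0.0]
contact_force: [-0.2, 0.4, -2.9]
finger_gap: 0.054
grip_force: 44.8
time: 25.9
tcp_pos: [0.5102, -0.3619, 0.1837]
tcp_rot: [-0.853, -3.02, -0.002]
contact_force: [-0.1, -0.5, -2.0]
finger_gap: 0.0539
grip_force: 44.8
time: 26.3
tcp_pos: [0.498, -0.4097, 0.1838]
tcp_rot: [-0.855, -3.02, -0.003]
contact_force: [1.4, 0.2, -2.0]
finger_gap: 0.054
grip_force: 44.7
[ 0.49798886 -0.40968062  0.18384861] 2.5896408286173815 [ 1.36398107  0.1541322  -1.9744619 ] 0.0539873242985224 [-0.69  0.49  0.09  1.18  0.   -0.14]
```

View pics/w7.png

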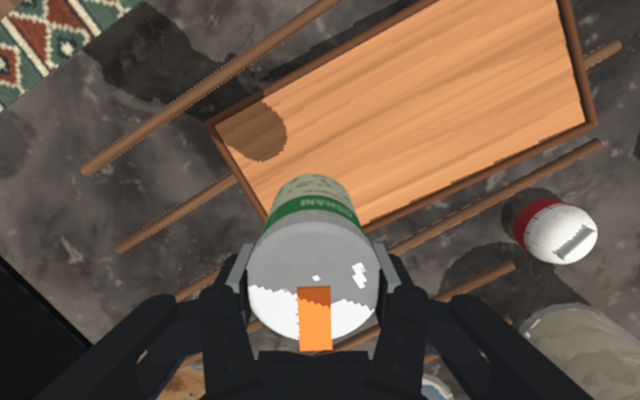

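Tub in hand at (313,280), above the tray's far end (short rim at (240,170)). Lower and release.

```bash
python3 -m creep '[[0,0,-0.6,0],[0,0,-0.9,0],[0,0,-0.9,0],[0,0,-0.9,0],[0,0,-0.5,0],[0,0,-0.25,0],[0,0,-0.2,0],[0,0,-0.15,0]]'
python3 -m creep '[[0,0,0,0],[0,0,0,0],[0,0,0,0]]'
```

```text
time: 27.15
tcp_pos: [0.4998, -0.4103, 0.0769]
tcp_rot: [0.853, 3.021, -0.001]
contact_force: [-4.6, 2.8, 20.6]
finger_gap: 0.0543
grip_force: 47.0
time: 27.45
tcp_pos: [0.4999, -0.4105, 0.077]
tcp_rot: [0.854, 3.021, -0.001]
contact_force: [0.1, 1.5, 4.5]
finger_gap: 0.0541
grip_force: 45.3
```

```bash
python3 -m creep '[[0,0,0,0],[0,0,0,0],[0,0,0,0],[0,0,0,0],[0,0,0,0],[0,0,0,0]]' 0
python3 -m creep '[[0,0,0.6,0],[0,0,1,0],[0,0,1,0],[0,0,1,0],[0,0,1,0],[0,0,1,0],[0,0,0.5,0],[0,0,0,0]]'
python3 - <<'E'
from h import *
s=ctrl.observe();print(s['tcp_pos'],yaw(s))
im,W,ok=good('wrist',(.5,-.41),.110,.058)
hsv=cv2.cvtColor(im,cv2.COLOR_BGR2HSV)
m=ok&(W[...,2]>.01)&(W[...,2]<.035)&(hsv[...,0]<22)&(hsv[...,1]>90)
m&=(np.hypot(W[...,0]-.5,W[...,1]+.33)<.25)
m=cv2.morphologyEx(m.astype(np.uint8),cv2.MORPH_OPEN,np.ones((21,21)))>0
print(cv2.minAreaRect(W[m][:,:2].astype(np.float32)),m.sum())
E
```

```text
time: 28.05
tcp_pos: [0.499, -0.41, 0.0754]
tcp_rot: [-0.854, -3.023, -0.0]
contact_force: [0.1, -0.4, -0.4]
finger_gap: 0.0854
grip_force: 0.0
time: 28.85
tcp_pos: [0.5001, -0.4109, 0.2306]
tcp_rot: [0.853, 3.019, -0.003]
contact_force: [-0.3, -0.6, -0.5]
finger_gap: 0.0852
grip_force: 0.0
[ 0.50014307 -0.41086806  0.23056993] 2.5908166140250093
wrist circ [ 0.49783126 -0.41080996] d 0.0604 px 3261
  strip yaw -0.445 len 0.0133 n 435 rect [0.014 0.031] 59.43842315673828
((0.4965619742870331, -0.3136358857154846), (0.34569182991981506, 0.17865090072155), 85.65166473388672) 31143
```

```bash
python3 -m creep '[[0.072,0.983,0,0],[0.072,0.983,0,0],[0.072,0.983,0,0],[0.072,0.983,0,0],[0.072,0.983,0,0],[0.072,0.983,0,0],[0.072,0.983,0,0],[0.072,0.983,0,0]]'
python3 -m creep '[[0.072,0.983,0,0],[0.072,0.983,0,0],[0.072,0.983,0,0],[0.072,0.983,0,0],[0.072,0.983,0,0],[0.072,0.983,0,0],[0.072,0.983,0,0],[0.072,0.983,0,0]]'
python3 -m creep '[[0.072,0.983,0,0],[0.072,0.983,0,0],[0.072,0.983,0,0],[0.072,0.983,0,0],[0.072,0.983,0,0],[0.072,0.983,0,0],[0.072,0.983,0,0],[0.072,0.983,0,0]]'
python3 -m creep '[[0.072,0.983,0,0],[0,0,0,0],[0,0,0,0]]'
python3 - <<'E'
from h import *
s=ctrl.observe();print(s['tcp_pos'],yaw(s),s['joints'].round(2))
im,W,ok=good('wrist',(.545,.203),.108,.044); cv2.imwrite('pics/w8.png',im)
E
```

```text
time: 29.7
tcp_pos: [0.5125, -0.212, 0.2264]
tcp_rot: [-0.854, -3.021, -0.001]
contact_force: [0.2, 0.4, 0.1]
finger_gap: 0.0855
grip_force: 0.0
time: 30.5
tcp_pos: [0.5268, -0.0157, 0.2265]
tcp_rot: [-0.854, -3.021, 0.001]
contact_force: [-0.6, 0.4, -0.3]
finger_gap: 0.0855
grip_force: 0.0
time: 31.3
tcp_pos: [0.5413, 0.1806, 0.2263]
tcp_rot: [-0.854, -3.021, 0.003]
contact_force: [0.4, -0.1, -0.1]
finger_gap: 0.0855
grip_force: 0.0
time: 31.6
tcp_pos: [0.5432, 0.2043, 0.2266]
tcp_rot: [-0.852, -3.022, 0.003]
contact_force: [-0.8, -0.9, -1.0]
finger_gap: 0.0858
grip_force: 0.0
[0.54316807 0.20429334 0.22659336] 2.5918808407355365 [ 0.36  0.36 -0.01  1.21 -0.    0.91]
wrist circ [0.54416955 0.20462634] d 0.0472 px 1933
  strip yaw 0.060 len 0.0087 n 452 rect [0.025 0.015] 0.8752515316009521
```

View pics/w8.png

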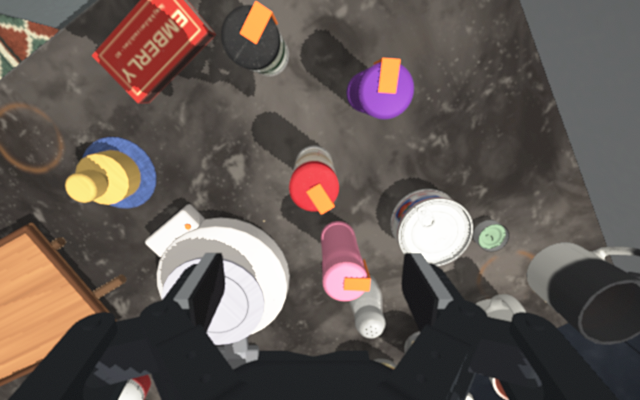

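Red-capped jar at (315,187), strip at (320,200); pink is at (345,280), clear of the fingers. Grasp.

```bash
python3 -m creep '[[0.04,0,-0.6,0],[0,0,-0.9,0],[0,0,-0.95,0],[0,0,-0.95,0],[0,0,-0.95,0],[0,0,-0.95,0],[0,0,-0.7,0],[0,0,-0.26,0]]' 0 40
python3 -m creep '[[0,0,0,0],[0,0,0,0],[0,0,0,0],[0,0,0,0],[0,0,0,0],[0,0,0,0],[0,0,0,0]]' 1 40
python3 -m creep '[[0,0,0.4,0],[0,0,0.9,0],[0,0,1,0],[0,0,1,0],[0,0,1,0],[0,0,1,0],[0,0,0.5,0],[0,0,0,0]]'
python3 -c "
from h import *
s=ctrl.observe();print(s['tcp_pos'],yaw(s),s['contact_force'],s['finger_gap'])"
```

```text
time: 32.45
tcp_pos: [0.5432, 0.2025, 0.0694]
tcp_rot: [-0.856, -3.019, 0.004]
contact_force: [-0.3, 0.1, -0.3]
finger_gap: 0.0854
grip_force: 0.0
time: 33.15
tcp_pos: [0.5459, 0.2045, 0.0729]
tcp_rot: [0.854, 3.021, 0.001]
contact_force: [-0.9, -1.3, 5.9]
finger_gap: 0.0434
grip_force: 40.5
time: 33.95
tcp_pos: [0.5462, 0.2051, 0.219]
tcp_rot: [0.853, 3.02, 0.004]
contact_force: [0.3, -0.1, -1.8]
finger_gap: 0.0439
grip_force: 41.1
[0.54618739 0.20507629 0.21899958] 2.5910355063935455 [ 0.30600011 -0.07941823 -1.82406326] 0.043867254027606134
```

```bash
python3 -m creep '[[0.34,-0.918,0,-0.467],[0.34,-0.918,0,-0.467],[0.34,-0.918,0,-0.467],[0.34,-0.918,0,-0.467],[0.34,-0.918,0,-0.467],[0.34,-0.918,0,-0.467],[0.34,-0.918,0,-0.467],[0.34,-0.918,0,-0.467]]'
python3 -m creep '[[0,0,0,0],[0,0,0,0],[0,0,0,0]]'
python3 - <<'E'
from h import *
s=ctrl.observe();print(s['tcp_pos'],yaw(s),s['contact_force'],s['finger_gap'])
im,W,ok=good('wrist',(.6125,.0223),s['tcp_pos'][2]+.035,.044); cv2.imwrite('pics/w9.png',im)
E
```

```text
time: 34.75
tcp_pos: [0.6124, 0.02, 0.215]
tcp_rot: [-1.659, -2.665, 0.002]
contact_force: [0.8, 1.1, -2.8]
finger_gap: 0.0438
grip_force: 41.2
time: 35.05
tcp_pos: [0.6122, 0.0215, 0.2158]
tcp_rot: [-1.655, -2.668, 0.001]
contact_force: [-0.4, -0.2, -2.1]
finger_gap: 0.0433
grip_force: 41.2
[0.61224592 0.02151385 0.21578621] 2.031540642873394 [-0.42713712 -0.23489413 -2.10632691] 0.04328940401149109
wrist circ [0.60945159 0.02751336] d 0.0707 px 9594
  strip yaw -0.672 len 0.011 n 1527 rect [0.015 0.021] 57.24919128417969
```

```bash
python3 -m creep '[[0,0.03,-0.8,0.2],[0,0,-0.8,0],[0,0,-0.7,0],[0,0,-0.4,0],[0,0,-0.25,0],[0,0,-0.2,0],[0,0,-0.1,0],[0,0,-0.1,0]]'
python3 -m creep '[[0,0,0,0],[0,0,0,0],[0,0,0,0],[0,0,0,0]]'
python3 -m creep '[[0,0,0,0],[0,0,0,0],[0,0,0,0],[0,0,0,0],[0,0,0,0],[0,0,0,0]]' 0
python3 -m creep '[[0,0,0.5,0],[0,0,0.8,0],[0,0,1,0],[0,0,1,0],[0,0,1,0],[0,0,0.2,0],[0,0,0,0],[0,0,0,0]]'
python3 - <<'E'
from h import *
s=ctrl.observe();print(s['tcp_pos'],yaw(s))
im,W,ok=good('wrist',(.6125,.0223),.167,.044); cv2.imwrite('pics/w10.png',im)
m=blob(W,ok,.167,(.6125,.0223),.02)[0]; print(np.median(W[m][:,2]))
E
```

```text
time: 35.9
tcp_pos: [0.6134, 0.0217, 0.1334]
tcp_rot: [1.616, 2.693, 0.001]
contact_force: [-0.7, 0.1, -0.6]
finger_gap: 0.0433
grip_force: 41.4
time: 36.3
tcp_pos: [0.6134, 0.0217, 0.1332]
tcp_rot: [1.616, 2.693, 0.001]
contact_force: [0.2, 1.1, 0.2]
finger_gap: 0.0434
grip_force: 41.3
time: 36.9
tcp_pos: [0.613, 0.0215, 0.1328]
tcp_rot: [1.617, 2.694, -0.0]
contact_force: [-0.5, 0.2, -0.1]
finger_gap: 0.0856
grip_force: 0.0
time: 37.7
tcp_pos: [0.6125, 0.0215, 0.2444]
tcp_rot: [-1.616, -2.693, 0.001]
contact_force: [-0.6, -0.3, 0.6]
finger_gap: 0.0854
grip_force: 0.0
[0.61246563 0.0215216  0.24441632] 2.0604202606268047
wrist circ [0.61179209 0.02330321] d 0.0472 px 2592
  strip yaw -0.450 len 0.0086 n 597 rect [0.015 0.025] 63.20820999145508
0.16651726685610227
```

```bash
python3 -m creep '[[0,0,-0.5,0],[0,0,-0.9,0],[0,0,-1,0],[0,0,-1,0],[0,0,-0.7,0],[0,0,-0.36,0],[0,0,0,0]]' 0 40
python3 -m creep '[[0,0,0,0],[0,0,0,0],[0,0,0,0],[0,0,0,0],[0,0,0,0],[0,0,0,0],[0,0,0,0]]' 1 40
python3 -m creep '[[0,0,0.4,0],[0,0,0.9,0],[0,0,1,0],[0,0,0.6,0],[0,0,0,0]]'
python3 -m creep '[[-0.321,-0.947,0,0],[-0.321,-0.947,0,0],[-0.321,-0.947,0,0],[-0.321,-0.947,0,0],[-0.321,-0.947,0,0],[-0.321,-0.947,0,0],[-0.321,-0.947,0,0],[-0.321,-0.947,0,0]]'
python3 -m creep '[[-0.321,-0.947,0,0],[-0.321,-0.947,0,0],[-0.321,-0.947,0,0],[-0.321,-0.947,0,0],[-0.321,-0.947,0,0],[-0.321,-0.947,0,0],[0,0,0,0],[0,0,0,0]]'
python3 -c "
from h import *
s=ctrl.observe();print(s['tcp_pos'],yaw(s),s['contact_force'],s['finger_gap'])"
```

```text
time: 38.45
tcp_pos: [0.6112, 0.0215, 0.1315]
tcp_rot: [-1.615, -2.69, 0.004]
contact_force: [0.9, -0.9, -0.2]
finger_gap: 0.0854
grip_force: 0.0
time: 39.15
tcp_pos: [0.6136, 0.0216, 0.1342]
tcp_rot: [1.616, 2.693, 0.001]
contact_force: [1.7, 0.5, 0.8]
finger_gap: 0.0433
grip_force: 42.7
time: 39.65
tcp_pos: [0.6141, 0.0216, 0.2089]
tcp_rot: [1.615, 2.691, 0.003]
contact_force: [-0.4, 0.7, -2.0]
finger_gap: 0.0435
grip_force: 42.6
time: 40.45
tcp_pos: [0.5472, -0.1684, 0.2049]
tcp_rot: [-1.615, -2.691, 0.001]
contact_force: [0.2, -0.4, -2.5]
finger_gap: 0.0432
grip_force: 42.6
time: 41.25
tcp_pos: [0.4997, -0.3096, 0.2051]
tcp_rot: [-1.617, -2.69, -0.001]
contact_force: [0.2, -0.8, -1.6]
finger_gap: 0.0432
grip_force: 42.5
[ 0.49966665 -0.30960101  0.20507589] 2.0592144003999695 [ 0.19653697 -0.81175107 -1.61692356] 0.04316123863809335
```

```bash
python3 -m creep '[[0,0,-0.6,0],[0,0,-0.9,0],[0,0,-0.9,0],[0,0,-0.9,0],[0,0,-0.5,0],[0,0,-0.3,0],[0,0,-0.15,0],[0,0,-0.12,0]]'
python3 -m creep '[[0,0,0,0],[0,0,0,0],[0,0,0,0]]'
python3 -c "
from h import *
s=ctrl.observe();print(s['tcp_pos'],yaw(s),s['contact_force'],s['finger_gap'])"
```

```text
time: 42.05
tcp_pos: [0.5013, -0.31, 0.0975]
tcp_rot: [1.616, 2.693, 0.0]
contact_force: [-0.4, 0.5, -2.2]
finger_gap: 0.043
grip_force: 42.6
time: 42.35
tcp_pos: [0.5011, -0.3102, 0.0977]
tcp_rot: [1.616, 2.692, -0.0]
contact_force: [1.1, -0.5, -2.0]
finger_gap: 0.0434
grip_force: 42.6
[ 0.50108796 -0.31022122  0.09774192] 2.060291791987938 [ 1.11766458 -0.52082459 -1.98472643] 0.04338697111040858
```

```bash
python3 -m creep '[[0,0,-0.1,0],[0,0,-0.1,0],[0,0,-0.06,0],[0,0,0,0],[0,0,0,0]]'
python3 -m creep '[[0,0,0,0],[0,0,0,0],[0,0,0,0],[0,0,0,0],[0,0,0,0],[0,0,0,0]]' 0
python3 -m creep '[[0,0,0.5,0],[0,0,0.8,0],[0,0,1,0],[0,0,1,0],[0,0,1,0],[0,0,1,0],[0,0,0.4,0],[0,0,0,0]]'
python3 - <<'E'
from h import *
s=ctrl.observe();print(s['tcp_pos'],yaw(s))
im,W,ok=good('wrist',(.5,-.31),.126,.044); cv2.imwrite('pics/w11.png',im)
E
```

```text
time: 42.85
tcp_pos: [0.5016, -0.3111, 0.0954]
tcp_rot: [1.615, 2.689, -0.001]
contact_force: [-5.7, 2.3, 22.4]
finger_gap: 0.0433
grip_force: 45.1
time: 43.45
tcp_pos: [0.5006, -0.3098, 0.0902]
tcp_rot: [-1.616, -2.693, -0.0]
contact_force: [0.4, -0.6, -0.6]
finger_gap: 0.0853
grip_force: 0.0
time: 44.25
tcp_pos: [0.5017, -0.3105, 0.2352]
tcp_rot: [1.615, 2.69, -0.0]
contact_force: [-0.5, -0.1, -0.2]
finger_gap: 0.0852
grip_force: 0.0
[ 0.50167477 -0.31053532  0.23517998] 2.0604151557243453
wrist circ [ 0.50009692 -0.30793685] d 0.0473 px 2079
  strip yaw -0.592 len 0.0089 n 517 rect [0.038 0.026] 61.1284065246582
```

Red jar stands on the tray at (0.500,-0.308). Now the black-capped jar.

```bash
python3 -m creep '[[-0.158,0.973,0,0.6],[-0.158,0.973,0,0.6],[-0.158,0.973,0,0.6],[-0.158,0.973,0,0.6],[-0.158,0.973,0,0.6],[-0.158,0.973,0,0.6],[-0.158,0.973,0,0.7],[-0.158,0.973,0,0.7]]'
python3 -m creep '[[-0.158,0.973,0,0],[-0.158,0.973,0,0],[-0.158,0.973,0,0],[-0.158,0.973,0,0],[-0.158,0.973,0,0],[-0.158,0.973,0,0],[-0.158,0.973,0,0],[-0.158,0.973,0,0]]'
python3 -m creep '[[-0.158,0.973,0,0],[-0.158,0.973,0,0],[-0.158,0.973,0,0],[-0.158,0.973,0,0],[-0.158,0.973,0,0],[-0.158,0.973,0,0],[0,0,0,0],[0,0,0,0]]'
python3 - <<'E'
from h import *
s=ctrl.observe();print(s['tcp_pos'],yaw(s),s['joints'].round(2))
im,W,ok=good('wrist',(.414,.225),.108,.044); cv2.imwrite('pics/w12.png',im)
print('knob',blob(W,ok,.065,(.427,-.008),.06)[1:])
im,W,ok=cloud('top'); print('knob top',blob(W,ok,.066,(.427,-.008),.06)[1:])
E
```

```text
time: 45.1
tcp_pos: [0.4676, -0.1141, 0.2313]
tcp_rot: [-0.511, -3.096, -0.0]
contact_force: [0.7, 0.6, 0.6]
finger_gap: 0.0855
grip_force: 0.0
time: 45.9
tcp_pos: [0.436, 0.08, 0.2314]
tcp_rot: [-0.517, -3.096, 0.002]
contact_force: [-0.6, -0.1, -0.2]
finger_gap: 0.0858
grip_force: 0.0
time: 46.7
tcp_pos: [0.4128, 0.2249, 0.2317]
tcp_rot: [-0.516, -3.097, 0.003]
contact_force: [-0.3, -0.1, -1.0]
finger_gap: 0.0854
grip_force: 0.0
[0.4128285  0.22491822 0.23169738] 2.811622821408497 [ 0.5   0.17 -0.26  1.15 -0.    0.83]
wrist circ [0.41347161 0.22696902] d 0.0471 px 1845
  strip yaw 2.210 len 0.0066 n 247 rect [0.016 0.026] 26.120994567871094
knob (array([ 0.42711514, -0.0080032 ]), 0.03264328092336655)
knob top (array([ 0.42785767, -0.0100929 ]), 0.03171077370643616)
```

View pics/w12.png

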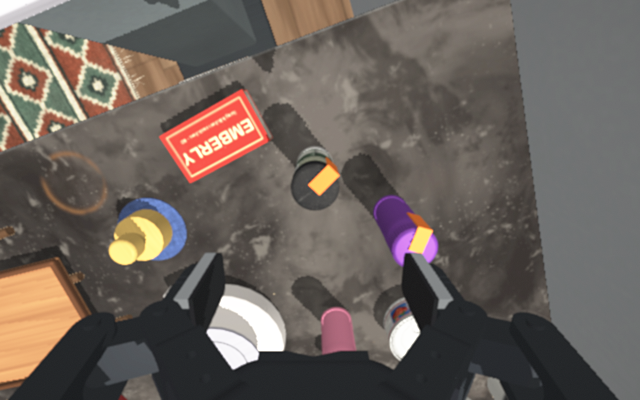

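Black-capped jar at (316,187), strip at (323,178), yaw about 2.05. The weight is still centred on its pad. Grasp the jar, with a little more yaw for wrist range.

```bash
python3 -m creep '[[0,0.06,-0.7,0.7],[0,0,-0.9,0.7],[0,0,-1,0.6],[0,0,-1,0],[0,0,-1,0],[0,0,-0.95,0],[0,0,-0.6,0],[0,0,-0.3,0]]' 0 40
python3 -m creep '[[0,0,0,0],[0,0,0,0],[0,0,0,0],[0,0,0,0],[0,0,0,0],[0,0,0,0],[0,0,0,0]]' 1 40
python3 -m creep '[[0,0,0.4,0],[0,0,0.9,0],[0,0,1,0],[0,0,1,0],[0,0,1,0],[0,0,1,0],[0,0,0.5,0],[0,0,0,0]]'
python3 -c "
from h import *
s=ctrl.observe();print(s['tcp_pos'],yaw(s),s['contact_force'],s['finger_gap'])"
```

```text
time: 47.6
tcp_pos: [0.4127, 0.2251, 0.0703]
tcp_rot: [-0.052, -3.139, 0.003]
contact_force: [-0.5, 0.3, -0.1]
finger_gap: 0.0854
grip_force: 0.0
time: 48.3
tcp_pos: [0.4147, 0.227, 0.0729]
tcp_rot: [0.049, 3.139, 0.001]
contact_force: [0.4, -2.3, 6.6]
finger_gap: 0.0434
grip_force: 40.6
time: 49.1
tcp_pos: [0.4148, 0.2275, 0.219]
tcp_rot: [0.049, 3.138, 0.004]
contact_force: [0.8, 0.8, -1.6]
finger_gap: 0.0436
grip_force: 41.1
[0.41479992 0.22753073 0.21903602] 3.110617617033725 [ 0.8304876   0.81963973 -1.58748941] 0.043598509731510214
```

```bash
python3 -m creep '[[0.44,-0.456,0,-0.95],[0.44,-0.456,0,-0.95],[0.44,-0.456,0,-0.95],[0.44,-0.456,0,-0.95],[0.44,-0.456,0,-0.95],[0.44,-0.456,0,-0.95],[0.44,-0.456,0,-0.95],[0.44,-0.456,0,-0.95]]'
python3 -m creep '[[0.44,-0.456,0,-0.95],[0.44,-0.456,0,-0.95],[0.44,-0.456,0,-0.95],[0.44,-0.456,0,-0.95],[0.44,-0.456,0,-0.95],[0.44,-0.456,0,-0.95],[0.44,-0.456,0,-0.95],[0.44,-0.456,0,-0.95]]'
python3 -m creep '[[0.44,-0.456,0,-0.95],[0.44,-0.456,0,-0.95],[0,0,0,0],[0,0,0,0],[0,0,0,0]]'
python3 - <<'E'
from h import *
s=ctrl.observe();print(s['tcp_pos'],yaw(s),s['contact_force'],s['finger_gap'],s['joints'].round(2))
im,W,ok=good('wrist',(.6125,.0223),s['tcp_pos'][2]+.035,.044); cv2.imwrite('pics/w13.png',im)
E
```

```text
time: 49.9
tcp_pos: [0.5012, 0.1349, 0.2155]
tcp_rot: [-1.743, -2.612, 0.003]
contact_force: [-0.9, 0.3, -2.4]
finger_gap: 0.0433
grip_force: 41.1
time: 50.7
tcp_pos: [0.5892, 0.0439, 0.2153]
tcp_rot: [-2.877, -1.258, 0.004]
contact_force: [0.3, 0.3, -1.6]
finger_gap: 0.0434
grip_force: 41.1
time: 51.2
tcp_pos: [0.6107, 0.0221, 0.2161]
tcp_rot: [-3.024, -0.849, 0.003]
contact_force: [-0.4, -0.1, -1.2]
finger_gap: 0.0433
grip_force: 41.2
[0.61074921 0.02207346 0.21612229] 0.5474087764961489 [-0.36260884 -0.09361258 -1.16416387] 0.0433393020962566 [0.04 0.42 0.06 1.21 0.   2.63]
wrist circ [0.61661601 0.02599054] d 0.0706 px 9223
  strip yaw -1.002 len 0.0099 n 2095 rect [0.017 0.026] 59.99375915527344
```

View pics/w13.png

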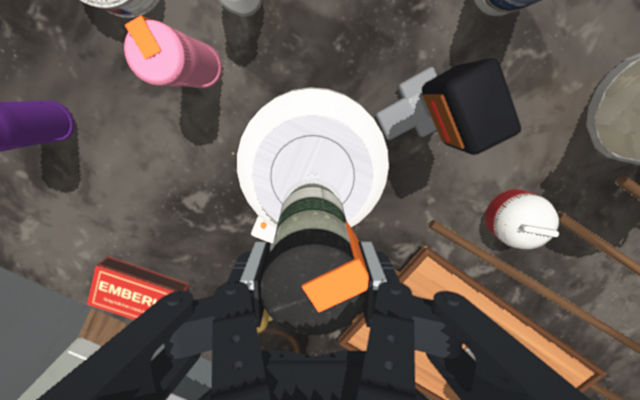

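The strip, running from (305,300) to (365,270), parallels the direction from pan (313,172) to reader (470,105). Lower and release.

```bash
python3 -m creep '[[0.07,0,-0.8,0],[0,0,-0.8,0],[0,0,-0.7,0],[0,0,-0.4,0],[0,0,-0.25,0],[0,0,-0.2,0],[0,0,-0.1,0],[0,0,-0.1,0]]'
python3 -m creep '[[0,0,0,0],[0,0,0,0],[0,0,0,0],[0,0,0,0]]'
python3 -m creep '[[0,0,0,0],[0,0,0,0],[0,0,0,0],[0,0,0,0],[0,0,0,0],[0,0,0,0]]' 0
python3 -m creep '[[0,0,0.5,0],[0,0,0.8,0],[0,0,1,0],[0,0,1,0],[0,0,1,0],[0,0,0.2,0],[0,0,0,0],[0,0,0,0]]'
python3 - <<'E'
from h import *
s=ctrl.observe();print(s['tcp_pos'],yaw(s))
im,W,ok=good('wrist',(.6125,.0223),.167,.044); cv2.imwrite('pics/w14.png',im)
m=blob(W,ok,.167,(.6125,.0223),.02)[0]; print(np.median(W[m][:,2]))
E
```

```text
time: 52.05
tcp_pos: [0.6139, 0.0217, 0.1337]
tcp_rot: [-3.025, -0.846, -0.002]
contact_force: [-0.7, 0.9, 0.8]
finger_gap: 0.0433
grip_force: 41.3
time: 52.45
tcp_pos: [0.6138, 0.0216, 0.1334]
tcp_rot: [-3.025, -0.846, -0.001]
contact_force: [-0.0, 0.4, 0.2]
finger_gap: 0.0433
grip_force: 41.3
time: 53.05
tcp_pos: [0.6135, 0.0215, 0.1331]
tcp_rot: [3.025, 0.846, -0.0]
contact_force: [-0.3, -0.3, 1.0]
finger_gap: 0.0855
grip_force: 0.0
time: 53.85
tcp_pos: [0.613, 0.0215, 0.2447]
tcp_rot: [-3.025, -0.846, 0.002]
contact_force: [-0.0, -0.8, 0.1]
finger_gap: 0.0854
grip_force: 0.0
[0.61297707 0.02153349 0.24467182] 0.5454157970468927
wrist circ [0.61521804 0.02244981] d 0.0472 px 2583
  strip yaw -0.477 len 0.0093 n 638 rect [0.016 0.026] 58.64382553100586
0.1674413660059385
```

View pics/w14.png

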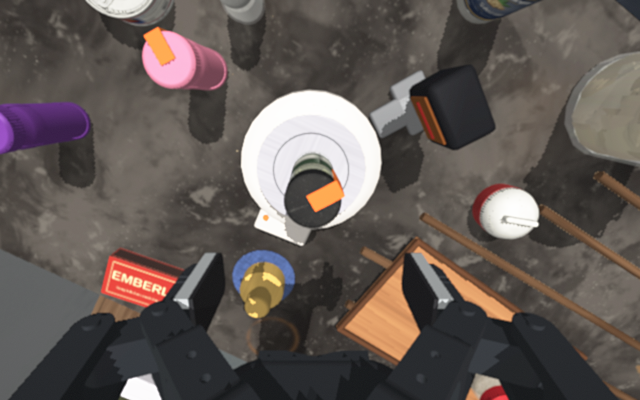

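Jar on the pan at (315,195), strip toward the reader, yaw -0.51, base 59 mm. Take it to the tray.

```bash
python3 -m creep '[[0,0,-0.5,0],[0,0,-0.9,0],[0,0,-1,0],[0,0,-1,0],[0,0,-0.7,0],[0,0,-0.36,0],[0,0,0,0]]' 0 40
python3 -m creep '[[0,0,0,0],[0,0,0,0],[0,0,0,0],[0,0,0,0],[0,0,0,0],[0,0,0,0],[0,0,0,0]]' 1 40
python3 -m creep '[[0,0,0.4,0],[0,0,0.9,0],[0,0,1,0],[0,0,0.6,0],[0,0,0,0]]'
python3 -m creep '[[-0.454,-0.906,0,0],[-0.454,-0.906,0,0],[-0.454,-0.906,0,0],[-0.454,-0.906,0,0],[-0.454,-0.906,0,0],[-0.454,-0.906,0,0],[-0.454,-0.906,0,0],[-0.454,-0.906,0,0]]'
python3 -m creep '[[-0.454,-0.906,0,0],[-0.454,-0.906,0,0],[0,0,0,0],[0,0,0,0]]'
python3 -m creep '[[0,0,-0.6,0],[0,0,-0.9,0],[0,0,-0.9,0],[0,0,-0.9,0],[0,0,-0.5,0],[0,0,-0.3,0],[0,0,-0.15,0],[0,0,-0.12,0]]'
python3 -m creep '[[0,0,0,0],[0,0,0,0],[0,0,0,0]]'
```

```text
time: 54.6
tcp_pos: [0.6117, 0.0215, 0.1317]
tcp_rot: [-3.024, -0.846, 0.007]
contact_force: [0.0, -0.8, 0.2]
finger_gap: 0.0853
grip_force: 0.0
time: 55.3
tcp_pos: [0.6141, 0.0215, 0.1344]
tcp_rot: [3.025, 0.846, 0.002]
contact_force: [1.3, -0.0, 0.0]
finger_gap: 0.0433
grip_force: 42.5
time: 55.8
tcp_pos: [0.6147, 0.0216, 0.2092]
tcp_rot: [3.025, 0.846, 0.006]
contact_force: [-0.1, -0.1, -1.7]
finger_gap: 0.0433
grip_force: 42.6
time: 56.6
tcp_pos: [0.521, -0.1602, 0.2053]
tcp_rot: [-3.024, -0.846, 0.004]
contact_force: [0.8, 0.1, -1.2]
finger_gap: 0.0434
grip_force: 42.5
time: 57.0
tcp_pos: [0.4991, -0.2049, 0.2056]
tcp_rot: [-3.024, -0.844, 0.002]
contact_force: [-0.3, -0.2, -1.1]
finger_gap: 0.0433
grip_force: 42.4
time: 57.8
tcp_pos: [0.5005, -0.2046, 0.0974]
tcp_rot: [3.025, 0.847, 0.001]
contact_force: [-0.3, 0.6, -2.0]
finger_gap: 0.0433
grip_force: 42.5
time: 58.1
tcp_pos: [0.5005, -0.2051, 0.0979]
tcp_rot: [3.025, 0.846, 0.002]
contact_force: [0.3, 0.2, -1.2]
finger_gap: 0.0433
grip_force: 42.5
```

```bash
python3 -m creep '[[0,0,-0.1,0],[0,0,-0.08,0],[0,0,-0.04,0],[0,0,0,0],[0,0,0,0]]'
python3 -m creep '[[0,0,0,0],[0,0,0,0],[0,0,0,0],[0,0,0,0],[0,0,0,0],[0,0,0,0]]' 0
python3 -m creep '[[0,0,0.5,0],[0,0,0.8,0],[0,0,1,0],[0,0,1,0],[0,0,1,0],[0,0,1,0],[0,0,1,0],[0,0,1,0]]'
python3 -m creep '[[-0.6,0.6,0,0],[-0.6,0.6,0,0],[-0.6,0.6,0,0],[-0.6,0.6,0,0],[-0.6,0.6,0,0],[-0.6,0.6,0,0],[0,0,0,0],[0,0,0,0]]'
python3 - <<'E'
from h import *
im,W,ok=cloud('wrist'); cv2.imwrite('pics/w15.png',im)
imt,Wt,okt=cloud('top'); cv2.imwrite('pics/t15.png',imt)
for nm,A,o in (('wrist',W,ok),('top',Wt,okt)):
    for n,xy,h,r in (('knob',(.427,-.008),.065,.06),('tub',(.498,-.411),.110,.05),('red',(.5,-.308),.126,.04),('black',(.5,-.205),.126,.04),('pan',(.6125,.022),.065,.065)):
        m,c,d=blob(A,o,h,xy,r); print(nm,n,c,round(d,3),m.sum(),np.median(A[m][:,2]) if m.any() else '')
hsv=cv2.cvtColor(imt,cv2.COLOR_BGR2HSV)
s=ctrl.observe(); print(s['tcp_pos'],s['contact_force'],s['time'])
E
```

```text
time: 58.6
tcp_pos: [0.5007, -0.2051, 0.0945]
tcp_rot: [3.024, 0.846, 0.004]
contact_force: [-5.1, 1.4, 15.4]
finger_gap: 0.0434
grip_force: 44.3
time: 59.2
tcp_pos: [0.4999, -0.2049, 0.0916]
tcp_rot: [-3.025, -0.846, 0.0]
contact_force: [0.3, 0.1, -0.4]
finger_gap: 0.0859
grip_force: 0.0
time: 60.0
tcp_pos: [0.4999, -0.2049, 0.2752]
tcp_rot: [-3.025, -0.846, 0.0]
contact_force: [0.0, -0.2, -0.2]
finger_gap: 0.0855
grip_force: 0.0
time: 60.8
tcp_pos: [0.4104, -0.1151, 0.2745]
tcp_rot: [3.024, 0.847, 0.001]
contact_force: [-0.4, 0.3, 0.5]
finger_gap: 0.0852
grip_force: 0.0
wrist knob [ 0.42689219 -0.00829331] 0.032 683 0.06575303385228026
wrist tub [ 0.49794912 -0.40816259] 0.062 2134 0.10989269162734269
wrist red [ 0.49978933 -0.30775476] 0.049 1577 0.12588304739324863
wrist black [ 0.5016349  -0.20348026] 0.047 1795 0.12595565240429885
wrist pan None 0 0 
top knob [ 0.4275997  -0.01025342] 0.032 111 0.0655764618982174
top tub [ 0.49856845 -0.41008112] 0.061 410 0.11012414010545651
top red None 0 0 
top black None 0 0 
top pan [0.61314976 0.02221455] 0.121 1461 0.06535365543690647
[ 0.41087203 -0.11548107  0.27435557] [0.41799691 0.77531693 0.22186804] 60.9
```

View pics/t15.png

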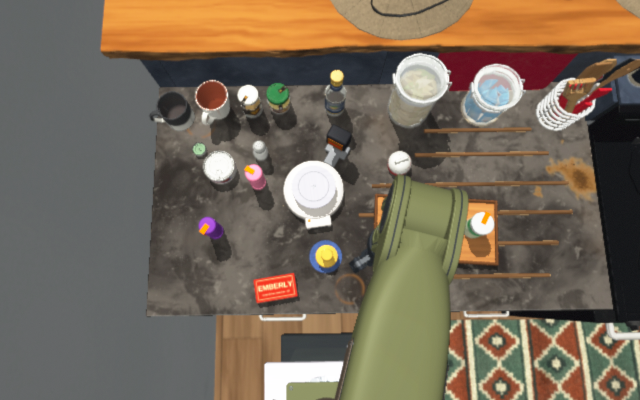

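The pan is empty (314,188), the weight is on its pad (326,257), and the tub (480,225) and both jars stand on the tray at the correct heights. Bystanders haven't moved.

```bash
python3 -c "
from workcell import ctrl
print(ctrl.job_done())"
```

```text
the job is handed in; nothing more can be done
None
```

The job is handed in, but the call returned no verdict: the check weight was tested and put back on its pad, and the tub, red-capped jar and black-capped jar were each weighed facing the reader and now stand upright on the tray (I found no tin in the scene).

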